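# Turn the cream craft pail mouth-up on the blue mat

## Robot

A 6-joint arm with a two-finger parallel gripper is mounted at the origin on the work surface. World frame = base frame: x ahead of the robot, y to its left, z up, the work surface at z = 0. Lengths are in m, angles in rad, forces in N, time in s.
With the tool pointing down it reaches from about 0.25 to 0.8 m from the base axis. Payload 8.5 kg.
Tool frame: the origin (TCP) lies at the very end of the fingers, on their centre line; the grasp point (between the pads) lies 19 mm behind it; z points along the fingers, y is the line along which they close (so a half turn about z gives the same grasp; the last joint's range is limited). The gripper opens to 85 mm and grips with 20 to 120 N. Pads are 22 mm wide; open, the fingers measure 114 mm over their backs; the gripper's body (76 mm by 85 mm) begins 54 mm behind the grasp point. The pads swing forward as they close: fully open they stand 13 mm farther back than shut.
Start: joints at [-1.161, 0.238, -0.013, 1.319, 0, 1.571], TCP at [0.209, -0.481, 0.231] pointing down, gripper open.
Joint ranges: [-2.66, 2.66], [-1.03, 1.9], [-1.14, 1.46], [-1.82, 2.27], [-1.45, 1.34], [-3.14, 3.14]. Speed limits (rad/s): [2.22, 2.22, 2.79, 3.14, 3.14, 3.14].

## Interface

Orientations are given as a unit quaternion [x, y, z, w].
In Python, from plant import r, imaging gives the robot as it stands. Calls block until the motion is done:
- r.goto(position, orientation): joint-space move of the TCP to a pose.
- r.servo_line(position, rot=None, speed=0.15): straight line of the TCP; rot=None keeps the orientation; speed is the mean speed in m/s.
- r.goto_joints(angles): joint-space move.
- r.grip(opening, strength=None): opening from 0.0 (shut) to 1.0 (fully open); strength is the grip in N (None keeps the last); returns when the fingers have stopped.
- r.wait(seconds).
- r.inverse_kinematics(position, orientation): joint angles nearest the present ones, or None.
- r.observe(): the state.
- imaging.grab_frame(name): name is "scene" or "top" or "wrist"; returns (picture, depth): 384x512x3 uint8, blue, green, red; 384x512 float32, m along the optical axis (not along the pixel's ray), 0 where there is no reading.
- imaging.calibration(name): a dict with "K" (3x3 intrinsics, pixels), "D" ([k1, k2, p1, p2, k3] as OpenCV has them; the pictures are not rectified), "world_to_cam" (4x4, takes a point from world to camera coordinates). Camera axes: x right, y up, looking along -z (the intrinsics and any distortion apply to the point x, -y, -z); pixel columns grow to the right and rows downward; lengths in m; the calibration is good to about 2 mm. A picture is of the moment at which its call begins: read the wrist's pose just before it. calibration takes no time and is no camera call; for the wrist camera it gives the pose at the moment of the call.
A pose or a line that the arm cannot do raises r.MotionError and nothing moves.
- r.job_done(): hands the job in; it is judged then, once.
The state is a dict: "clock": time; "joint_pos": joint angles; "joint_velocities": joint speeds; "effort": joint torques, N m; "tcp_pos": TCP position; "tcp_rot": TCP orientation; "force": force on the tool from outside, world axes, zero at the start; "wrist_torque": the same for the moment, N m; "finger_gap": opening from 0.0 (shut) to 1.0 (fully open); "grasp_force": force on a finger pad.
Only numpy, scipy, OpenCV 4.12 (cv2) and the standard library are available. Lean on these libraries where they do the work, as an engineer would, in place of code of your own. Each camera call takes 0.05 s, during which the arm holds its last target. There are 200 camera calls.

## Task

The little cream pail stands mouth-down on the doll-maker's bench. Pick it up by its handle so that it turns over, and set it down standing mouth-up in the middle of the round blue mat, without dropping it. Leave the green pail where it stands.

Things in the scene. Friction and masses are not known exactly. Their poses are not given: they have to be found in the camera images.
- cream_pail: Cream pail, 65 high, radius 44 at the mouth, 32 at the base, 0.2 kg. Origin: centre of the mouth; z points to the base (up at the start, down when mouth-up; origin then 65 above what it stands on). Free handle hinge along its y at x -4, z 20. Lifted 120 or more by the level handle it rolls over by itself in 1 s, base away from the hand, and hangs mouth-up, leaning some 10 degrees.
- cream_pail_grip (a point): Centre of its pale wooden hand grip, a block 20 (x) by 56 (y) by 40 (z), lying on the bench on the pail's -x side, 110 from the hinge; x points to the hinge, z up. Wires at both ends. Pinch it from above across x. Held level, the hinge stays 110 away, level with the grip; the pail hung mouth-up has its base 45 below and its axis 106 from the grip. Let go, the handle drops only 5 degrees to a stop.
- mat: Round dark blue mat, rigid, fixed on the bench, radius 70, 6 thick; origin at the centre of its underside, on the bench top. All sizes here are in mm.
- green_pail: Green pail of the same make and size, also mouth-down with its handle on the bench; not to be moved. Origin and axes as for the cream pail.
Not all that is in view belongs to the job. Of the things that look like the mat, take the one that is farthest to the robot's left at the start.

How it is judged:
By the outcome, as a careful person would: the job done as asked, in the order asked, and still so for the second after the job is handed in, with the robot touching nothing.
It also fails if it takes over 48 s, if anything falls off the work surface, if the arm or the gripper's body presses on something with over 40 N, if the wrist force passes 120 N, or if a joint passes its speed limit or range.

## Working session

There is one attempt and no reset: what is moved stays moved. The work goes in short steps, each a Python script; the robot and the scene stay as the last script left them, time stands still between calls to the robot, and variables do not carry over. Pictures are saved under pics/ and viewed, at most 10 in all, crops included, and the job is handed in when it is done.

```bash
mkdir -p pics; ls; python3 - <<'E'
from plant import r, imaging
import cv2,numpy as np
for n in("top","scene"):
    p,d=imaging.grab_frame(n); cv2.imwrite(f"pics/{n}0.png",p); np.save(f"pics/{n}0.npy",d); c=imaging.calibration(n); print(n,c)
    np.savez(f"pics/{n}0c.npz",**{k:np.array(v) for k,v in c.items()})
print(r.observe())
E
```

```text
pics
top {'K': array([[368.03627618,   0.        , 252.26331316],
       [  0.        , 368.03627618, 186.63507167],
       [  0.        ,   0.        ,   1.        ]]), 'D': array([0.03074825, 0.        , 0.        , 0.        , 0.        ]), 'world_to_cam': array([[-4.45407146e-04, -9.99793021e-01,  2.03400398e-02,
        -5.75009357e-02],
       [ 9.93379327e-01,  1.89428865e-03,  1.14864811e-01,
        -5.32903140e-01],
       [-1.14879566e-01,  2.02565366e-02,  9.93172874e-01,
        -9.09949409e-01],
       [ 0.00000000e+00,  0.00000000e+00,  0.00000000e+00,
         1.00000000e+00]])}
scene {'K': array([[434.97878625,   0.        , 264.25828125],
       [  0.        , 434.97878625, 190.20127675],
       [  0.        ,   0.        ,   1.        ]]), 'D': array([-0.16663855,  0.        ,  0.        ,  0.        ,  0.        ]), 'world_to_cam': array([[ 0.33631089,  0.94172429,  0.00709568, -0.13839999],
       [-0.79672046,  0.2804933 ,  0.53531301,  0.40706842],
       [ 0.50212697, -0.18568487,  0.84462396, -1.19477428],
       [ 0.        ,  0.        ,  0.        ,  1.        ]])}
{'clock': 0.1, 'joint_pos': array([-1.16100756e+00,  2.38729159e-01, -1.41738036e-02,  1.31921179e+00,
       -5.13219993e-05,  1.57077388e+00]), 'joint_velocities': array([-1.30062941e-03, -4.85722012e-05,  9.94563153e-04,  2.50577591e-04,
        2.03259119e-03, -1.65506382e-04]), 'effort': array([ 1.00509125e-03, -5.39719033e+01,  3.47000027e+01,  1.33884227e-02,
        7.47800141e-05,  4.42679109e-06]), 'tcp_pos': array([ 0.20900189, -0.48118932,  0.23073603]), 'tcp_rot': array([ 9.79079979e-01,  2.03474715e-01, -1.59243130e-04, -6.40205249e-04]), 'force': array([ 0.2241721 ,  0.09814685, -1.49491696]), 'wrist_torque': array([-0.00115802, -0.01741907,  0.03708493]), 'grasp_force': 0.0, 'finger_gap': 0.9977343091825209}
```

View pics/top0.png

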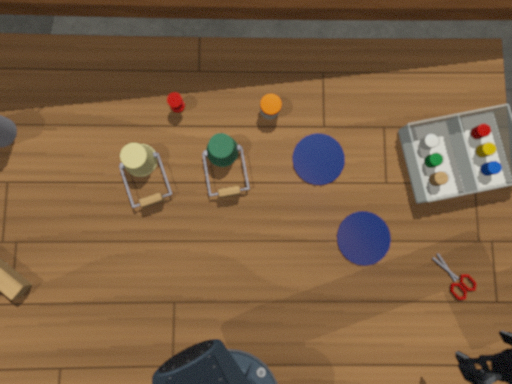

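View pics/scene0.png

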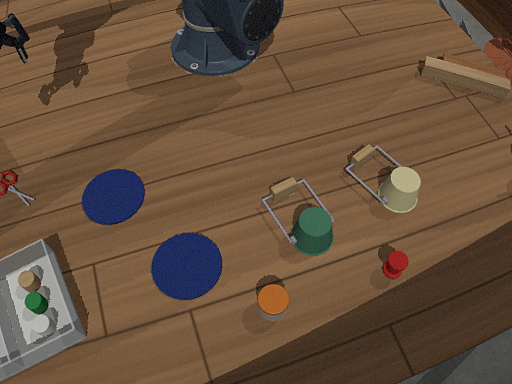

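The top view shows the cream pail at (137,159) with its grip at (150,201), and the green pail at (222,150) with its grip at (229,191). There are two blue discs, at (318,159) and (364,238). World y points to image left, so the target mat is (318,159). The scene view agrees.

```bash
cat > h.py <<'E'
import numpy as np,cv2
def world(cal,uv,z):
    """intersect pixels with world plane z"""
    uv=np.asarray(uv,float).reshape(-1,1,2)
    n=cv2.undistortPoints(uv,np.array(cal["K"]),np.array(cal["D"])).reshape(-1,2)
    W=np.array(cal["world_to_cam"]);R,t=W[:3,:3],W[:3,3]
    c=-R.T@t; d=np.c_[n[:,0],-n[:,1],-np.ones(len(n))]@R
    return c+d*((z-c[2])/d[:,2])[:,None]
def cloud(cal,dep):
    h,w=dep.shape;uu,vv=np.meshgrid(np.arange(w),np.arange(h))
    n=cv2.undistortPoints(np.stack([uu,vv],-1).reshape(-1,1,2).astype(float),np.array(cal["K"]),np.array(cal["D"])).reshape(h,w,2)
    P=np.stack([n[...,0],-n[...,1],-np.ones((h,w))],-1)*dep[...,None]
    W=np.array(cal["world_to_cam"]);return (P-W[:3,3])@W[:3,:3]
E
python3 - <<'E'
from h import *
for n in("top","scene"):
    p=cv2.imread(f"pics/{n}0.png");d=np.load(f"pics/{n}0.npy");c=dict(np.load(f"pics/{n}0c.npz"))
    P=cloud(c,d);hsv=cv2.cvtColor(p,cv2.COLOR_BGR2HSV)
    if n=="top":
        for uv in[(137,159),(150,201),(229,191),(222,150),(318,159),(364,238)]: print(uv,hsv[uv[1],uv[0]],P[uv[1],uv[0]].round(3))
    # mats
    m=cv2.inRange(hsv,(105,120,40),(130,255,255));k,l,s,ce=cv2.connectedComponentsWithStats(m)
    for i in range(1,k):
        if s[i,4]>800:
            e=cv2.findContours((l==i).astype(np.uint8),cv2.RETR_EXTERNAL,cv2.CHAIN_APPROX_NONE)[0][0]
            q=world(c,e,.006)[:,:2]; (cx,cy),rr=cv2.minEnclosingCircle(q.astype(np.float32));print(n,"mat",q.mean(0),cx,cy,rr, np.median(P[l==i][:,2]))
    # heights
    ok=(d>0)&(P[...,2]>.045)&(P[...,2]<.08)&(P[...,0]>.3)
    k,l,s,ce=cv2.connectedComponentsWithStats(ok.astype(np.uint8))
    for i in range(1,k):
        if s[i,4]>100: Q=P[l==i];T=Q[Q[:,2]>.058];print(n,"blob",ce[i],s[i,4],T.mean(0).round(4),(T.max(0)-T.min(0)).round(3))
    ok=(d>0)&(P[...,2]>.02)&(P[...,2]<.045)&(hsv[...,0]>10)&(hsv[...,0]<28)&(hsv[...,2]>140)
    k,l,s,ce=cv2.connectedComponentsWithStats(ok.astype(np.uint8))
    for i in range(1,k):
        if s[i,4]>40: Q=P[l==i].astype(np.float32);print(n,"grip?",ce[i].round(0),s[i,4],Q.mean(0).round(4),cv2.minAreaRect(Q[:,:2]))
E
```

```text
(137, 159) [ 25  73 210] [0.598 0.228 0.062]
(150, 201) [ 18 109 183] [0.496 0.2   0.036]
(229, 191) [ 18 109 188] [0.521 0.002 0.041]
(222, 150) [ 72 108 130] [0.621 0.019 0.063]
(318, 159) [113 152 129] [ 0.611 -0.233  0.002]
(364, 238) [116 142 115] [ 0.402 -0.348  0.003]
top mat [ 0.60748077 -0.22975124] 0.6105849146842957 -0.23305420577526093 0.06678716838359833 0.004171488680365968
top mat [ 0.39548011 -0.3477039 ] 0.4040525555610657 -0.3466704189777374 0.06587763130664825 0.004033195126200455<stdin>:17: RuntimeWarning: Mean of empty slice.
  ret = um.true_divide(
Traceback (most recent call last):
ValueError: zero-size array to reduction operation maximum which has no identity
```

```bash
cat >> h.py <<'E'
from scipy.spatial.transform import Rotation as Ro
def quat(yaw):
    """tool down, tool y along (cos yaw, sin yaw)"""
    y=np.array([np.cos(yaw),np.sin(yaw),0]);z=np.array([0,0,-1.]);return Ro.from_matrix(np.c_[np.cross(y,z),y,z]).as_quat()
E
python3 - <<'E'
from h import *
from plant import r,imaging
for a in(15,195):print(a,r.inverse_kinematics([.496,.2,.2],quat(np.radians(a))),r.inverse_kinematics([.503,-.232,.2],quat(np.radians(a-15))))
q=[quat(np.radians(a)) for a in(15,195)]
j=[r.inverse_kinematics([.496,.2,.2],k) for k in q]
b=min((k for k in(0,1) if j[k] is not None),key=lambda k:abs(j[k][5]))
r.goto([.46,.2,.22],q[b])
c=imaging.calibration("wrist");p,d=imaging.grab_frame("wrist")
cv2.imwrite("pics/w1.png",p);np.save("pics/w1.npy",d);np.savez("pics/w1c.npz",**{k:np.array(v) for k,v in c.items()})
print(b,r.observe()["clock"],r.observe()["tcp_pos"],c)
E
```

```text
15 [ 0.38328415  0.26703598 -0.05481937  1.24894098  0.          1.69228109] [-0.4321556   0.29940112 -0.00898836  1.26240685  0.          1.13864073]
195 [ 0.38328415  0.26703598 -0.05481937  1.24894098  0.         -1.44931157] [-0.4321556   0.29940112 -0.00898836  1.26240685  0.         -2.00295193]
1 2.725 [0.46021782 0.19952354 0.22000323] {'K': array([[322.11496635,   0.        , 256.01264   ],
       [  0.        , 322.11496635, 194.4118918 ],
       [  0.        ,   0.        ,   1.        ]]), 'D': array([-0.00580547,  0.        ,  0.        ,  0.        ,  0.        ]), 'world_to_cam': array([[-9.66160134e-01, -2.57941534e-01,  8.71582095e-04,
         4.95356990e-01],
       [ 2.47521190e-01, -9.28069304e-01, -2.78245625e-01,
         1.05492282e-01],
       [ 7.25799919e-02, -2.68614096e-01,  9.60509559e-01,
        -3.48079734e-01],
       [ 0.00000000e+00,  0.00000000e+00,  0.00000000e+00,
         1.00000000e+00]])}
```

View pics/w1.png

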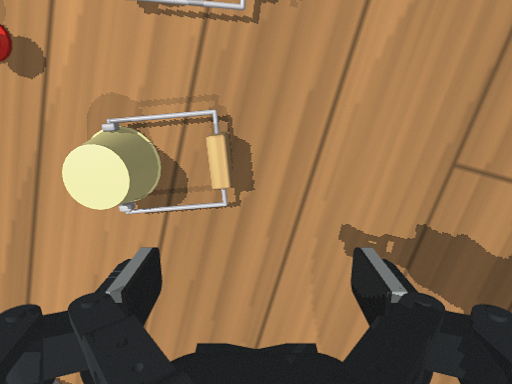

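The wrist view shows the cream pail's base at (97,177), the grip block at (218,161), and the wires running to hinges at (110,127) and (126,208). I'll measure these more finely.

```bash
python3 - <<'E'
from h import *
n="w1";p=cv2.imread(f"pics/{n}.png");d=np.load(f"pics/{n}.npy");c=dict(np.load(f"pics/{n}c.npz"))
P=cloud(c,d);hsv=cv2.cvtColor(p,cv2.COLOR_BGR2HSV)
print("bench z",np.median(P[250:340,190:330,2]),hsv[161,218],hsv[177,97])
def fit(m,z):
    m=m.astype(np.uint8);k,l,s,ce=cv2.connectedComponentsWithStats(m);i=1+s[1:,4].argmax()
    e=cv2.findContours((l==i).astype(np.uint8),cv2.RETR_EXTERNAL,cv2.CHAIN_APPROX_NONE)[0][0]
    return ce[i],world(c,e,z)[:,:2].astype(np.float32),P[l==i]
roi=np.zeros(d.shape,bool);roi[120:205,195:245]=1
ce,q,Q=fit(roi&(P[...,2]>.033)&(P[...,2]<.05)&(hsv[...,1]>60),.04)
print("grip",ce,cv2.minAreaRect(q),Q.mean(0))
roi[:]=0;roi[100:230,40:180]=1
ce,q,Q=fit(roi&(P[...,2]>.06),.065)
(x,y),rr=cv2.minEnclosingCircle(q);print("base",ce,x,y,rr,cv2.fitEllipse(q),Q.mean(0))
h=world(c,[(110,127),(126,208)],.022);print("hinges",h,h.mean(0))
print("wire corners",world(c,[(216,113),(226,205)],.02).mean(0))
E
```

```text
bench z 0.0007726238005178563 [ 19 116 224] [ 28  66 243]
grip [218.5961183  161.10536044] ((0.49874478578567505, 0.19924932718276978), (0.020366191864013672, 0.055937934666872025), 19.884580612182617) [0.49898596 0.19853555 0.04015815]
base [ 97.18894009 175.82488479] 0.6054012775421143 0.23716798424720764 0.033857688307762146 ((0.605401873588562, 0.23759537935256958), (0.06394659727811813, 0.06626425683498383), 125.2695541381836) [0.60481569 0.23635944 0.06662861]
hinges [[0.61766291 0.1961955  0.022     ]
 [0.58823848 0.28031769 0.022     ]] [0.6029507  0.23825659 0.022     ]
wire corners [0.49775029 0.2014583  0.02      ]
```

```bash
python3 - <<'E'
from h import *
from plant import r,imaging
y=np.radians(19.7+180);G=[.4988,.199]
r.goto([*G,.12],quat(y)); r.grip(.7)
r.servo_line([*G,.006],speed=.08)
print(r.observe()["force"],r.observe()["tcp_pos"])
r.grip(0,60);o=r.observe();print(o["clock"],o["finger_gap"],o["grasp_force"],o["force"],o["tcp_pos"])
r.servo_line([*G,.026],speed=.1)
r.servo_line([*G,.21],speed=.2); r.wait(1.5)
o=r.observe();print(o["clock"],o["finger_gap"],o["grasp_force"],o["force"],o["wrist_torque"],o["tcp_pos"])
for n in("scene","wrist"):
    c=imaging.calibration(n);p,d=imaging.grab_frame(n);cv2.imwrite(f"pics/{n}2.png",p);np.save(f"pics/{n}2.npy",d);np.savez(f"pics/{n}2c.npz",**{k:np.array(v) for k,v in c.items()})
cv2.imwrite("pics/both2.png",cv2.resize(np.hstack([cv2.imread("pics/scene2.png"),cv2.imread("pics/wrist2.png")]),(800,300)))
E
```

```text
[ 0.74997858 -1.60695289 -0.35864462] [0.49915011 0.19912911 0.00643654]
5.6333 0.22676191471554413 59.38940405845642 [-0.80671462 -0.05691624  5.91936891] [0.49911666 0.19912058 0.0063916 ]
8.55 0.2217567523684682 59.138397574424744 [ 0.48286    -0.51250932 -2.38822859] [-0.05926388  0.13055393  0.02900656] [0.498786   0.19898612 0.20997814]
```

View pics/both2.png

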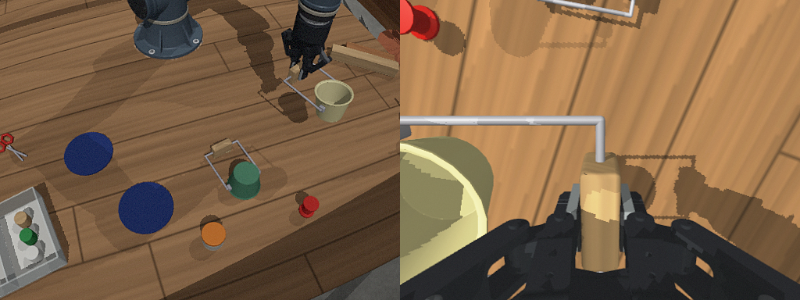

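The pail has turned over and hangs mouth-up from the grip, near (330,100) in the scene half. The green pail hasn't moved. Next I'll refine the mat centre and the hanging pail's offset.

```bash
python3 - <<'E'
from h import *
for n in("top0","scene0","scene2","wrist2"):
    p=cv2.imread(f"pics/{n}.png");c=dict(np.load(f"pics/{n}c.npz"));hsv=cv2.cvtColor(p,cv2.COLOR_BGR2HSV)
    m=cv2.inRange(hsv,(105,100,30),(130,255,255));k,l,s,ce=cv2.connectedComponentsWithStats(m)
    for i in range(1,k):
        if s[i,4]>800:
            e=cv2.findContours((l==i).astype(np.uint8),cv2.RETR_EXTERNAL,cv2.CHAIN_APPROX_NONE)[0][0]
            e=cv2.convexHull(e);q=world(c,e,.005)[:,:2].astype(np.float32);M=cv2.moments(q)
            print(n,(np.array([M["m10"],M["m01"]])/M["m00"]).round(4),np.sqrt(M["m00"]/np.pi).round(4),cv2.minEnclosingCircle(q))
n="scene2";p=cv2.imread(f"pics/{n}.png");d=np.load(f"pics/{n}.npy");c=dict(np.load(f"pics/{n}c.npz"))
P=cloud(c,d);hsv=cv2.cvtColor(p,cv2.COLOR_BGR2HSV)
m=(P[...,2]>.12)&(P[...,2]<.28)&(hsv[...,0]>22)&(hsv[...,0]<33)&(P[...,0]>.54)&(P[...,0]<.68)&(P[...,1]>.15)&(P[...,1]<.32)
Q=P[m];a=np.radians(19.7);u=np.array([np.cos(a),np.sin(a)]);v=np.array([-u[1],u[0]])
X=(Q[:,:2]-[.4988,.199])@u;Y=(Q[:,:2]-[.4988,.199])@v
for nm,A in(("along",X),("side",Y),("z",Q[:,2])):print(nm,np.percentile(A,[.5,5,50,95,99.5]).round(4))
for s in(X<.08,X>.14):print("rim z",np.percentile(Q[s,2],98))
E
```

```text
top0 [ 0.6112 -0.2332] 0.0666 ((0.6108832955360413, -0.23352040350437164), 0.06776489317417145)
top0 [ 0.4034 -0.346 ] 0.0666 ((0.40275660157203674, -0.3457801938056946), 0.06775158643722534)
scene0 [ 0.406  -0.3467] 0.0694 ((0.40594980120658875, -0.347478985786438), 0.07072398066520691)
scene0 [ 0.6139 -0.2336] 0.069 ((0.6136274933815002, -0.23323926329612732), 0.07042013108730316)
scene2 [ 0.4061 -0.3467] 0.0694 ((0.40594980120658875, -0.347478985786438), 0.07072398066520691)
scene2 [ 0.6139 -0.2336] 0.0691 ((0.6136274933815002, -0.23323926329612732), 0.07042013108730316)
along [0.0632 0.0692 0.1064 0.1428 0.1456]
side [-0.043  -0.0376  0.0112  0.0369  0.0414]
z [0.1808 0.1856 0.2187 0.2437 0.2481]
rim z 0.23710104625076264
rim z 0.24878027961267027
```

```bash
python3 - <<'E'
from h import *
from plant import r,imaging
M=np.array([.6128,-.2335]);ps=np.radians(-19);q=quat(ps+np.pi)
T=M-.106*np.array([np.cos(ps),np.sin(ps)]);print(T)
try: r.servo_line([*T,.21],q,speed=.14)
except r.MotionError as e: print(e); r.goto([*T,.21],q)
r.wait(.8)
r.servo_line([*T,.07],speed=.1); r.wait(.3)
f0=r.observe()["force"]; print(r.observe()["clock"],f0)
for z in(.048,.045,.042,.040,.038):
    r.servo_line([*T,z],speed=.03);r.wait(.1);o=r.observe();print(z,(o["force"]-f0).round(2),o["wrist_torque"].round(3),o["tcp_pos"].round(4))
print(o["clock"])
for n in("scene","top"):
    c=imaging.calibration(n);p,d=imaging.grab_frame(n);cv2.imwrite(f"pics/{n}3.png",p);np.save(f"pics/{n}3.npy",d);np.savez(f"pics/{n}3c.npz",**{k:np.array(v) for k,v in c.items()})
a=cv2.imread("pics/scene3.png")[170:350,110:350];b=cv2.imread("pics/top3.png")[90:270,220:460]
cv2.imwrite("pics/both3.png",cv2.resize(np.hstack([a,b]),(800,300)))
E
```

```text
[ 0.51257503 -0.19898978]
14.2917 [ 0.17934613 -0.30383686 -1.22544809]
0.048 [ 0.27  1.07 -0.39] [0.005 0.132 0.06 ] [ 0.5128 -0.1991  0.0482]
0.045 [ 0.26 -0.41 -0.1 ] [0.052 0.109 0.014] [ 0.5125 -0.199   0.045 ]
0.042 [-0.46 -0.06 -1.05] [ 0.072  0.18  -0.025] [ 0.5125 -0.1989  0.0419]
0.04 [-0.49 -0.36 -0.31] [0.002 0.092 0.024] [ 0.5125 -0.199   0.0399]
0.038 [ 0.38  0.78 -0.76] [ 0.019  0.104 -0.033] [ 0.5125 -0.199   0.0379]
16.675
```

View pics/both3.png

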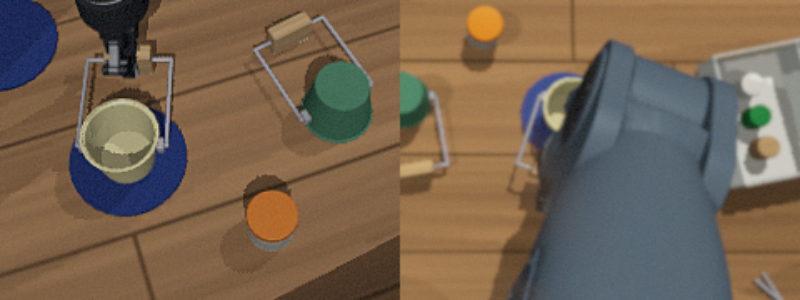

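The pail is over the blue mat, at (120,140) in the left crop, and looks close to touching. I'll measure its height, lean and centre from the depth image.

```bash
cat >> h.py <<'E'
def pail(n,M=np.array([.6128,-.2335]),a=np.radians(-19)):
    p=cv2.imread(f"pics/{n}.png");d=np.load(f"pics/{n}.npy");c=dict(np.load(f"pics/{n}c.npz"))
    P=cloud(c,d);hsv=cv2.cvtColor(p,cv2.COLOR_BGR2HSV)
    m=(hsv[...,0]>20)&(hsv[...,0]<35)&(np.linalg.norm(P[...,:2]-M,axis=-1)<.07)&(P[...,2]>.012)
    Q=P[m];u=np.array([np.cos(a),np.sin(a)]);v=np.array([-u[1],u[0]])
    X=(Q[:,:2]-M)@u;Y=(Q[:,:2]-M)@v
    for nm,A in(("along",X),("side",Y),("z",Q[:,2])):print(nm,np.percentile(A,[.5,5,50,95,99.5]).round(4))
    print("rim z near/far",np.percentile(Q[X<-.028,2],98),np.percentile(Q[X>.028,2],98))
    T=Q[:,2]>.06;print("rim centre",(X[T].max()+X[T].min())/2,(Y[T].max()+Y[T].min())/2)
E
python3 -c "
from h import *
pail('scene3')"
```

```text
along [-0.0678 -0.0434 -0.0151  0.0374  0.0432]
side [-0.0419 -0.0363 -0.0037  0.0332  0.0418]
z [0.0121 0.0127 0.0445 0.0729 0.3619]
rim z near/far 0.36096979633432175 0.07197839451532707
rim centre -0.01221160271384792 0.00030574338918971586
```

```bash
python3 - <<'E'
from h import *
from plant import r,imaging
o=r.observe();T=[.51257503,-.19898978]
r.servo_line([*T,.037],speed=.03);r.wait(.2)
r.grip(.5);r.wait(.5)
print(r.observe()["force"])
r.servo_line([*T,.13],speed=.06)
r.goto([.40,-.05,.25],quat(np.radians(180)))
o=r.observe();print(o["clock"],o["finger_gap"],o["force"])
for n in("scene","top"):
    c=imaging.calibration(n);p,d=imaging.grab_frame(n);cv2.imwrite(f"pics/{n}4.png",p);np.save(f"pics/{n}4.npy",d);np.savez(f"pics/{n}4c.npz",**{k:np.array(v) for k,v in c.items()});print(n);pail(n+"4")
a=cv2.imread("pics/scene4.png")[170:350,110:350];b=cv2.imread("pics/top4.png")[90:270,220:460]
cv2.imwrite("pics/both4.png",cv2.resize(np.hstack([a,b]),(800,300)))
E
```

```text
[0.10039923 0.33664227 0.14858875]
20.6667 0.5011329973537626 [ 0.57844531 -0.19339731 -0.20194248]
scene
along [-0.0418 -0.0368 -0.0133  0.0379  0.0439]
side [-0.042  -0.0365 -0.0038  0.034   0.0421]
z [0.0121 0.0125 0.0424 0.0702 0.072 ]
rim z near/far 0.07130521725912521 0.07124914313230793
rim centre 0.0004546264378064435 0.0003067935216044121
top
along [-0.0428 -0.0345  0.0118  0.0367  0.0414]
side [-0.0463 -0.0369 -0.0062  0.0361  0.0432]
z [0.012  0.0126 0.0429 0.07   0.0724]
rim z near/far 0.07285840463544735 0.07060331854456545
rim centre 0.0001390534783506578 2.083864949460612e-05
```

View pics/both4.png

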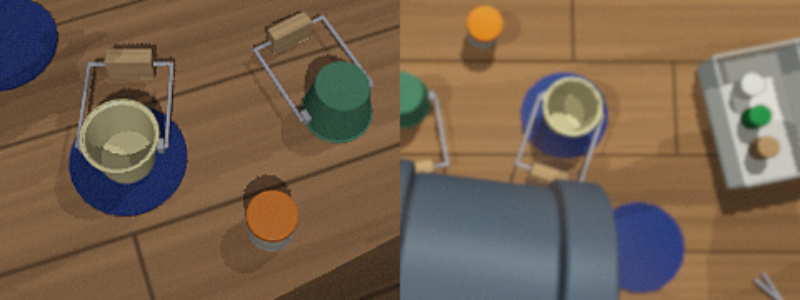

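The pail stands upright on the mat with its rim level at about 0.071 m and its centre within 1 mm of the mat's. The handle rests on its stop, and the gripper is clear of everything.

```bash
python3 -c "
from plant import r
print(r.job_done())"
```

```text
the job is handed in; nothing more can be done
None
```

The cream pail stands mouth-up within about 1 mm of the centre of the left-hand blue mat, the green pail was not touched, and the job was handed in at about 21 s on the robot's clock.

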